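# Start a self-tapping screw in a measuring fixture

## Robot

A 7-joint arm with a two-finger parallel gripper is mounted at the origin on the work surface. World frame = base frame: x ahead of the robot, y to its left, z up, the work surface at z = 0. Lengths are in m, angles in degrees, forces in N, time in s.
With the tool pointing down it reaches from about 0.4 to 0.75 m from the base axis. Payload 19.5 kg.
Tool frame: the origin (TCP) lies on the centre line of the jaws, within the pads' length; the fingertips stand 17 mm ahead of it and the grasp point (between the pads) lies 2 mm behind it; z points along the fingers, y is the line along which they close (so a half turn about z gives the same grasp; the last joint's range is limited). The gripper opens to 85 mm and grips with 20 to 120 N. Pads are 22 mm wide; open, the fingers measure 114 mm over their backs; the gripper's body (76 mm by 85 mm) begins 54 mm behind the grasp point. The pads swing forward as they close: fully open they stand 13 mm farther back than shut.
Start: joints at [-71.316, 40.479, -1.581, 85.061, 1.261, 54.483, -4.326], TCP at [0.207, 0.537, 0.22] pointing down, gripper open.
Joint ranges: [-155.06, 155.06], [-18.47, 123.98], [-90, 86.84], [0, 140.48], [-83.41, 263.41], [0, 116], [-161.91, 161.91]. Speed limits (degrees/s): [108.29, 108.29, 147.25, 147.25, 172.46, 172.46, 172.46].

## Interface

Orientations are given as [roll, pitch, yaw] about the fixed x, y, z axes, in that order (R = Rz(yaw) Ry(pitch) Rx(roll)).
In Python, from cell import robot, cams, ticket, finder gives the robot as it stands.
- The arm moves only by the tool play_rows, never from a script. Its argument "deltas" is text: rows parted by semicolons, each of 5 numbers parted by spaces: the shift along the world's x, y, z in m, then the turn about the world's z in rad, then the closure, from 0 (fully open) to 1 (shut). A call has 1 to 12 rows; each row is the pose to reach, as a shift and turn from the pose commanded when the call began; what a row does not reach only later rows make up. A row lasts 1/10 s, in which the tool goes at most 50 mm and 8.59 degrees, less where a joint would pass 70% of its speed; a pose out of reach is approached as far as the arm can. A call with a gripper value outside its range is refused whole. The fingers move at their own pace and stop on an object; "newtons" is the grip in N (left out, the last holds). Time passes only in rows, so rows that repeat a pose let the fingers close. It gives the time, the measured TCP pose, the force, the opening and the grip force at its end, in the units of the state.
- robot.sense(): the state, without advancing time (a new reading comes with each control period).
- cams.grab_frame(name): name is "scene" or "top"; returns a dict with "frame" (384x512x3 uint8, blue, green, red), "mtx" (3x3 intrinsics, pixels), "cam_to_world" (4x4, takes a point from camera to world coordinates). Camera axes: x right, y up, looking along -z (the intrinsics and any distortion apply to the point x, -y, -z); pixel columns grow to the right and rows downward; lengths in m; the calibration is good to about 2 mm. A picture is of the moment at which its call begins. There is no depth.
- ticket.job_done(): hands the job in; it is judged then, once.
Trained networks look in the newest picture that a camera, given by its name, has taken for a name from the list of things; names that differ only in an ending like _2 or _b are one class to them, and where a whole thing is asked for, a point or a joint stands for the part that bears it (a point fixed in the world has none). Each returns a list of dicts, best first, with "p" (0 to 1); they miss things now and then, are a little off and sometimes report something else, mostly with a low value. They report only what shows in the picture. A call takes as long as a camera call. They do not tell look-alikes from the thing itself.
- finder.spot_in(thing, camera): "uv" ([column, row] in pixels, amid what is visible of it).
The state is a dict: "time": time; "qpos": joint angles; "joint_vel": joint speeds; "joint_efforts": joint torques, N m; "tool_pos": TCP position; "ee_rot": TCP orientation; "contact_force": force on the tool from outside, world axes, zero at the start; "wrist_torque": the same for the moment, N m; "gripper_width": finger opening in m; "finger_force": force on a finger pad.
Only numpy, scipy, OpenCV 4.12 (cv2) and the standard library are available. Lean on these libraries where they do the work, as an engineer would, in place of code of your own. Each camera call takes 0.05 s, during which the arm holds its last target. There are 200 camera calls.

## Task

Take the square-socket driver from its holder, set it on the square head of the brass screw that stands in the white fixture, and screw it in clockwise until its collar sits down on the aluminium plate: it is self-tapping, so lean on it firmly all the while, but not so hard that you bruise it, and do not let it spin in its hole. Then stand the driver back in its holder, and leave the bushing, the V-block and the reference ball as they are.

Things in the scene. Friction and masses are not known exactly. Their poses are not given: they have to be found in the camera images.
- driver_grip (a point): Centre of the orange handle of the driver, a loose tool, 0.22-0.35 kg, 100 mm tall, standing upright in its holder. Handle: square bar 32 x 32 mm, 55 mm tall, flats along this point's x and y, z up the tool. Below: steel neck, 18 mm dia., 17 mm long, then a steel socket 29 x 29 x 28 mm.
- driver_mouth (a point): Centre of the rim of the driver's socket, its lowest point, 72.5 mm below driver_grip; same axes. The socket's square mouth, 19 x 19 mm, 16 mm deep, opens downwards, sides parallel to the handle's flats.
- holder: Black block, fixed to the table, 76 x 76 x 25 mm, origin at the centre of its underside, z up. In its top is a square well, 36 x 36 mm, 20 mm deep, sides along x and y, mouth chamfered 3 mm, where the driver's socket stands.
- holder_floor (a point): Centre of the floor of the holder's well, 5 mm above the table; the rim of the driver's socket rests here. Axes as the holder.
- fixture: White nylon base 170 x 90 x 40 mm, fixed, origin at the centre of its underside, x along its length. On its -x end lies an aluminium stop plate, 62 x 80 mm, top 45 mm above the table, with an upright lip, its top 59 mm above the table, 34 mm to +x of the screw's axis. The screw stands 45 mm to -x of the origin, on the centre line.
- screw: Brass self-tapping screw, upright. Origin on its axis at the underside of its collar (34 mm dia., 3 mm thick); z up, x and y along the sides of the square head on the collar: 17 x 17 mm, 10 mm tall, then a crown 4 mm high that tapers to 11 x 11 mm. At first the head is square with the fixture and the collar is 3.5 mm above the plate. It turns lightly (0.05 N m) and stays where it is left.
- screw_collar (a point): Centre of the top of the screw's collar, 3 mm above the screw's origin, axes as the screw. The head fits the driver's socket with 1 mm to spare on each side; the socket's rim then rests here and presses on the collar.
- screw_feed (a joint): How far the screw is down, m: 0 at the start, 0.0035 when its collar is on the plate (hard stop). Turning clockwise draws it down 7 mm a turn, but only while pressed down with more than about 15 N; pressed less, it spins in place and grinds out the hole. 18 to 24 N is good; a total load, sideways included, above 32 N bruises it.
- screw_slip (a joint): How far the screw has spun in its hole without biting, rad (0 at the start, grows clockwise; pressed well, it stays about 0 until the collar is down, and any further turning then adds to it). The collar is down after half a turn without slip; 1.6 rad of slip, before or after, strips the hole.
- bushing: Bystander: steel ring 52 mm dia., 32 mm tall, standing loose on the fixture 90 mm to +x of the screw; origin at the centre of its underside.
- vblock: Bystander: dark steel V-block 50 x 60 x 41 mm, loose on the table; origin at the centre of its underside.
- sphere_stand: Bystander: white 25 mm ball on a steel stand (foot 52 mm dia.), 73 mm tall in all, loose on the table; origin at the centre of its underside.
Mind the look-alikes: they are no part of the job. Of the things shaped like the fixture, the white one is meant.

How it is judged (in metres and radians):
On the way, in this order (a step that is already met when the one before it is completed fails the run):
1. the driver's socket is seated on the screw's head, before it is driven (distance between driver_mouth and screw_collar below 0.0035 m and angle between the z axis of driver_mouth and the z axis of screw_collar, either way round below 0.1 rad and value of joint screw_feed below 0.002 m), for 0.1 s.
2. the screw has cut its first thread and its collar is down on the plate (value of joint screw_feed above 0.003 m), for 0.2 s.
At the end, for the whole second after the job is handed in: The screw is down (at least 3 of its 3.5 mm), and the driver stands upright (within 0.1 rad) in the holder's well, its rim on the well's floor (within 3 mm in height, 8 mm sideways) (value of joint screw_feed above 0.003 m and horizontal distance between driver_mouth and holder_floor below 0.008 m and z of driver_mouth in the frame of holder_floor below 0.003 m and angle between driver_mouth's own z axis and vertical below 0.1 rad and velocity of joint screw_feed below 0.001 m/s); the robot touches nothing.
It fails at once if the screw is bruised: loaded with more than 32 N (contact force between screw and anything else above 32 N).
It fails at once if the screw is turned by the fingers and not with the driver (contact force between screw and the fingers above 1 N).
It fails at once if the screw spun in its hole, without biting or after it was home, by more than 1.6 rad: stripped (value of joint screw_slip above 1.6 rad).
It fails at once if a bystander is disturbed: the bushing shifted by more than 12 mm, the V-block or the ball stand by more than 15 mm, or the ball stand tipped (distance of bushing from where it was at the start of the episode above 0.012 m or distance of any of vblock, sphere_stand from where it was at the start of the episode above 0.015 m or angle between sphere_stand's own z axis and vertical above 0.3 rad).
It also fails if it takes over 69 s, if anything falls off the work surface, if the arm or the gripper's body presses on something with over 40 N, if the wrist force passes 120 N, or if a joint passes its speed limit or range.

## Working session

There is one attempt and no reset: what is moved stays moved. The work goes in short steps, Python scripts to look and compute and a tool call to move; the robot and the scene stay as the last step left them, time stands still between calls to the robot, and variables do not carry over. Pictures are saved under pics/ and viewed, at most 10 in all, crops included, and the job is handed in when it is done.

Besides the shell and the picture viewer there is one more tool, called after ">>>" as name(argument=value, ...) on one line, values as JSON. play_rows: Moves the arm, as the interface text tells. Its arguments: {"type":"object","properties":{"deltas":{"type":"string"},"newtons":{"type":"number"}},"required":["deltas"]}

```bash
ls; mkdir -p pics; cat > h.py <<'E'
from cell import robot,cams,ticket,finder
import numpy as np,cv2
def ray(c,uv):
    x=np.linalg.inv(c['mtx'])@[uv[0],uv[1],1]; T=c['cam_to_world']
    return T[:3,3], T[:3,:3]@[x[0],-x[1],-x[2]]
def atz(c,uv,z):
    o,d=ray(c,uv); return o+d*(z-o[2])/d[2]
def proj(c,p):
    T=np.linalg.inv(c['cam_to_world']); q=T[:3,:3]@np.array(p)+T[:3,3]
    q=c['mtx']@[q[0],-q[1],-q[2]]; return q[:2]/q[2]
E
python3 - <<'E'
from h import *
f={}
for n in('scene','top'):
    c=f[n]=cams.grab_frame(n); cv2.imwrite(f'pics/{n}1.png',c['frame']); print(n,{k:v for k,v in c.items() if k!='frame'})
    for t in('driver_grip','holder','fixture','screw','bushing','vblock','sphere_stand'):
        print(t,[(np.round(d['uv'],1).tolist(),round(d['p'],2), np.round(atz(c,d['uv'],dict(driver_grip=.08,holder=.025,fixture=.04,screw=.055,bushing=.06).get(t,.03))[:2],3).tolist()) for d in finder.spot_in(t,n)])
print(robot.sense())
E
```

```text
pics
scene {'mtx': array([[367.35217712,   0.        , 250.69919781],
       [  0.        , 367.35217712, 195.64010959],
       [  0.        ,   0.        ,   1.        ]]), 'cam_to_world': array([[-0.10774389, -0.53341664,  0.83896242,  1.16812412],
       [ 0.99397038, -0.0750706 ,  0.07992053, -0.02134098],
       [ 0.02035047,  0.84251475,  0.53828873,  0.46266882],
       [ 0.        ,  0.        ,  0.        ,  1.        ]])}
driver_grip [([390.9, 211.5], 0.94, [0.59, 0.183])]
holder [([387.3, 237.4], 0.6, [0.596, 0.187])]
fixture [([110.5, 189.2], 0.96, [0.526, -0.388]), ([189.1, 159.6], 0.76, [0.364, -0.255]), ([138.4, 303.7], 0.64, [0.822, -0.214]), ([204.9, 217.7], 0.61, [0.601, -0.164])]
screw [([165.6, 275.3], 0.74, [0.776, -0.186]), ([129.8, 172.1], 0.62, [0.473, -0.363]), ([214.6, 193.1], 0.47, [0.533, -0.157])]
bushing [([189.2, 215.3], 0.56, [0.624, -0.188])]
vblock [([279.3, 272.2], 0.89, [0.721, -0.013]), ([384.6, 233.7], 0.42, [0.592, 0.182])]
sphere_stand [([293.0, 178.6], 0.91, [0.405, 0.006])]
top {'mtx': array([[460.11815064,   0.        , 253.65269565],
      
[... 1014 characters left out ...]
array([-71.31598132,  40.47696478,  -1.5805692 ,  85.06204571,
         1.25939462,  54.48155323,  -4.32666015]), 'joint_vel': array([ 0.07501496, -0.1122758 ,  0.03622053,  0.06487813, -0.04780536,
        0.05153976, -0.04021067]), 'joint_efforts': array([ 3.77169054e-04, -8.82928777e+01,  1.23390265e+00, -2.36360711e+01,
        1.69588008e-02,  1.86181125e-03, -7.84594619e-06]), 'tool_pos': array([0.20673788, 0.53652277, 0.2203902 ]), 'ee_rot': array([-1.79996698e+02, -7.03999494e-04,  1.58923537e+02]), 'contact_force': array([ 0.30893848, -0.47912293,  0.8892919 ]), 'wrist_torque': array([-0.02514771, -0.01717654, -0.01334766]), 'finger_force': 0.0, 'gripper_width': 0.08551526250083831}
```

View pics/scene1.png

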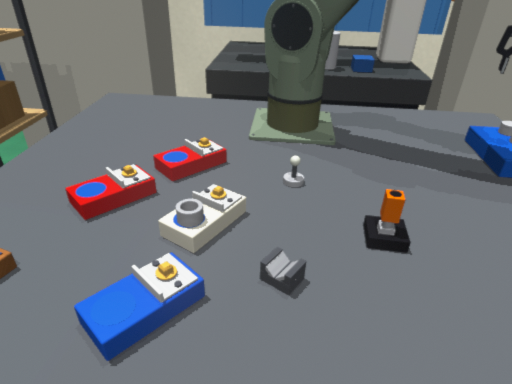

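View pics/top1.png

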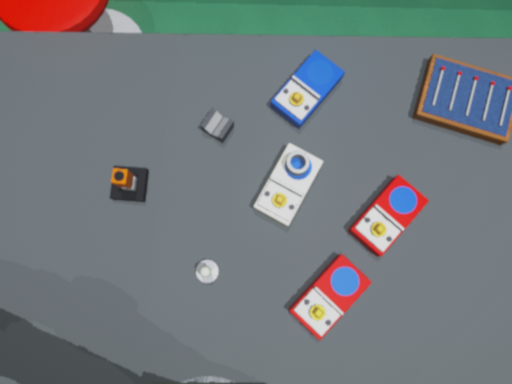

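```bash
python3 - <<'E'
from h import *
T=cams.grab_frame('top'); S=cams.grab_frame('scene')
def crop(c,u,v,w,h,s): return cv2.resize(c['frame'][v:v+h,u:u+w],None,fx=s,fy=s,interpolation=cv2.INTER_CUBIC)
a=crop(T,100,155,60,50,6.6667)[:300,:400]; b=crop(S,355,180,60,75,6.66667)[:300,:400]
A=cv2.resize(T['frame'][155:205,95:161],(396,300),interpolation=cv2.INTER_CUBIC)
B=cv2.resize(T['frame'][140:230,240:339],(396,360),interpolation=cv2.INTER_CUBIC)[:300]
B=cv2.resize(T['frame'][140:230,235:354],(396,300),interpolation=cv2.INTER_CUBIC)
C=cv2.resize(S['frame'][180:255,340:439],(396,300),interpolation=cv2.INTER_CUBIC)
D=cv2.resize(S['frame'][175:250,155:254],(396,300),interpolation=cv2.INTER_CUBIC)
cv2.imwrite('pics/m.png',np.vstack([np.hstack([A,B]),np.hstack([C,D])]))
E
```

```text
(no output)
```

View pics/m.png

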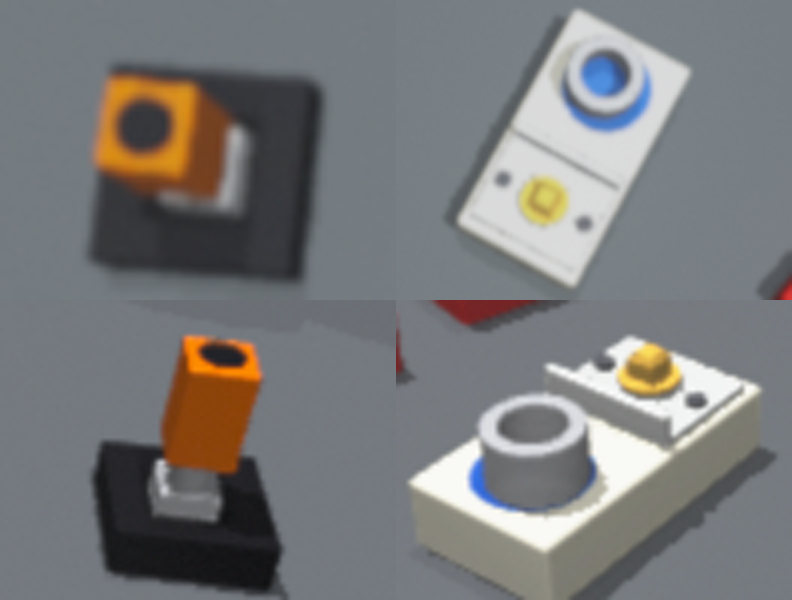

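```bash
cat > m.py <<'E'
from h import *
from scipy.optimize import least_squares
T=cams.grab_frame('top'); S=cams.grab_frame('scene')
def fit(name,obs,x0,allow=True):
    # obs: (cam, uv, local pt); pose x,y,yaw
    def r(p):
        c,s=np.cos(p[2]),np.sin(p[2]); e=[]
        for cam,uv,l in obs:
            e+=list(proj(cam,[p[0]+c*l[0]-s*l[1],p[1]+s*l[0]+c*l[1],l[2]])-uv)
        return np.array(e)
    for sel in (T,S,None):
        o=obs
        obs_=[a for a in o if sel is None or a[0] is sel]
        def rr(p):
            c,s=np.cos(p[2]),np.sin(p[2]); return np.concatenate([proj(cam,[p[0]+c*l[0]-s*l[1],p[1]+s*l[0]+c*l[1],l[2]])-uv for cam,uv,l in obs_])
        q=least_squares(rr,x0); print(name,'T' if sel is T else 'S' if sel is S else 'TS',np.round(q.x[:2],4),round(np.degrees(q.x[2]),1),'res',np.round(q.fun,1))
    return q.x
A=lambda u,v:(T,np.array([95+u/6,155+v/6])); B=lambda u,v:(T,np.array([235+(u-396)/3.328,140+v/3.333]))
C=lambda u,v:(S,np.array([340+u/4,180+(v-300)/4])); D=lambda u,v:(S,np.array([155+(u-396)/4,175+(v-300)/4]))
if __name__=='__main__':
    h=.016;z=.105
    fit('driver',[(*A(110,75),(h,h,z)),(*A(198,82),(h,-h,z)),(*A(185,180),(-h,-h,z)),(*A(97,172),(-h,h,z)),
      (*C(186,337),(-h,-h,z)),(*C(250,342),(-h,h,z)),(*C(261,377),(h,h,z)),(*C(183,371),(h,-h,z))],[.57,.19,0])
    k=.038;z=.025
    fit('holder',[(*A(322,80),(k,-k,z)),(*A(303,278),(-k,-k,z)),(*A(90,262),(-k,k,z)),
      (*C(100,443),(-k,-k,z)),(*C(258,458),(-k,k,z)),(*C(281,548),(k,k,z)),(*C(108,529),(k,-k,z))],[.57,.19,0])
    fit('fixture',[(*B(578,10),(.085,.045,.04)),(*B(691,72),(.085,-.045,.04)),(*B(575,288),(-.085,-.045,.04)),(*B(459,222),(-.085,.045,.04)),(*B(547,197),(-.045,0,.0615)),
      (*D(410,484),(.085,-.045,.04)),(*D(545,550),(.085,.045,.04)),(*D(762,388),(-.085,.045,.04)),(*D(651,352),(-.045,0,.0655))],[.55,-.17,-.6])
E
python3 m.py
```

```text
driver T [0.5672 0.1873] -4.4 res [-0.3  0.6  0.2  0.8  0.3 -0.7 -0.2 -0.7]
driver S [0.5682 0.1892] -7.4 res [-1.1 -0.7  0.6  0.4 -0.3  0.7  0.8 -0.4]
driver TS [0.5677 0.1885] -5.8 res [-0.6  0.2 -0.2  0.7 -0.4 -0.8 -0.9 -1.1 -1.8 -0.8 -0.1  0.1 -0.5  0.4
  0.6 -0.4]
holder T [0.566  0.1859] -3.9 res [-0.2  0.1 -0.9 -0.1  1.1 -0. ]
holder S [0.5667 0.1913] -5.2 res [ 0.4 -1.1 -0.7  0.  -0.5  1.   0.8  0.1]
holder TS [0.5669 0.1893] -4.3 res [-1.6 -0.2 -2.5 -0.4 -0.5 -0.6 -0.8 -1.  -2.  -0.2 -1.2  0.9  0.2  0.3]
fixture T [ 0.5664 -0.1753] -28.7 res [-0.1 -0.6  0.8 -0.4  0.   0.1 -0.6  0.2 -0.1  0.6]
fixture S [ 0.5686 -0.1712] -28.5 res [-0.8 -0.6  0.6  0.5  0.6 -0.1 -0.4 -0.1]
fixture TS [ 0.5668 -0.1734] -28.3 res [-1.2 -0.8 -0.2 -0.8 -0.6 -0.  -1.3  0.3 -0.9  0.5 -1.6 -1.2 -0.3 -0.2
 -0.4 -0.7 -1.3 -0.6]
```

The white fixture's screw is near (0.5275, -0.152), yaw −28.5°. The driver is near (0.5675, 0.188), yaw −5°. I'll move above the driver with the tool at yaw 175°, so the later half turn stays within the last joint's range.

>>> play_rows(deltas="0.03 -0.029 0 0.03 0;0.065 -0.063 0 0.06 0;0.1 -0.097 0 0.09 0;0.135 -0.131 0 0.12 0;0.17 -0.165 0 0.15 0;0.205 -0.199 0 0.18 0;0.24 -0.233 0 0.21 0;0.275 -0.267 0 0.24 0;0.31 -0.3 0 0.26 0;0.34 -0.33 -0.02 0.281 0;0.3605 -0.3485 -0.04 0.281 0;0.3605 -0.3485 -0.04 0.281 0", newtons=100)

```text
time: 2.2
tool_pos: [0.5686, 0.1839, 0.1777]
ee_rot: [-179.8, -0.1, 174.7]
contact_force: [-0.6, 0.7, -0.4]
gripper_width: 0.0856
finger_force: 0.0
```

>>> play_rows(deltas="0 0 0 0 0;0 0 0 0 0")

```text
time: 2.4
tool_pos: [0.5669, 0.1891, 0.181]
ee_rot: [180.0, 0.0, 175.1]
contact_force: [-0.2, 0.3, 0.0]
gripper_width: 0.0855
finger_force: 0.0
```

```bash
python3 - <<'E'
from h import *
s=robot.sense();print(s['qpos'],s['tool_pos'],s['ee_rot'],s['contact_force'])
A=cams.grab_frame('top')['frame'][140:215,75:174];C=cams.grab_frame('scene')['frame'][160:255,335:434]
f=lambda i:cv2.resize(i,(396,i.shape[0]*4),interpolation=cv2.INTER_CUBIC)
cv2.imwrite('pics/n.png',np.vstack([f(A),f(C)])[:600])
E
```

```text
[-16.45355279  45.22828299 -10.44865736  83.02356483   9.3044748
  52.55417587  55.555353  ] [0.56687232 0.18907008 0.18096262] [1.79961515e+02 2.40440969e-02 1.75092555e+02] [-0.15775183  0.27384839  0.03526688]
```

View pics/n.png

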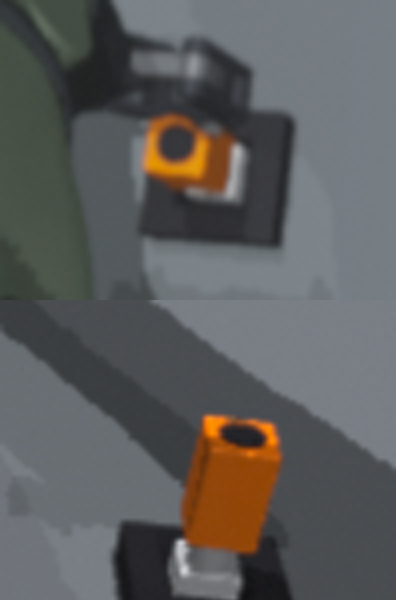

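The picture shows the driver free and unobstructed, between the open fingers (top-view crop about (178,150)). I'll descend and grip it.

>>> play_rows(deltas="0.0005 -0.0005 -0.03 0 0;0.0005 -0.0005 -0.06 0 0;0.0005 -0.0005 -0.09 0 0;0.0005 -0.0005 -0.103 0 0;0.0005 -0.0005 -0.103 0 0;0.0005 -0.0005 -0.103 0 0.8;0.0005 -0.0005 -0.103 0 0.8;0.0005 -0.0005 -0.103 0 0.8;0.0005 -0.0005 -0.103 0 0.8;0.0005 -0.0005 -0.103 0 0.8;0.0005 -0.0005 -0.103 0 0.8;0.0005 -0.0005 -0.103 0 0.8", newtons=100)

```text
time: 3.7
tool_pos: [0.5684, 0.1879, 0.0786]
ee_rot: [179.9, 0.1, 175.0]
contact_force: [-0.7, 0.3, 12.9]
gripper_width: 0.0298
finger_force: 98.8
```

>>> play_rows(deltas="0 0 0.01 0 0.8;0 0 0.03 0 0.8;0 0 0.06 0 0.8;0 0 0.09 0 0.8;0 0 0.11 0 0.8;0 0 0.11 0 0.8;0 0 0.11 0 0.8;0 0 0.11 0 0.8")

```text
time: 4.5
tool_pos: [0.5673, 0.1873, 0.1865]
ee_rot: [-180.0, -0.1, 175.0]
contact_force: [-0.8, -0.0, -2.3]
gripper_width: 0.0294
finger_force: 99.7
```

```bash
python3 - <<'E'
from h import *
s=robot.sense();print(s['qpos'],s['tool_pos'],s['ee_rot'],s['contact_force'],s['wrist_torque'],s['gripper_width'])
A=cams.grab_frame('top');C=cams.grab_frame('scene')
for c in(A,C):print(proj(c,s['tool_pos']-[0,0,.0705]))
a=A['frame'][120:220,55:187];f=lambda i:cv2.resize(i,(396,300),interpolation=cv2.INTER_CUBIC)
cv2.imwrite('pics/o.png',np.vstack([f(a),f(C['frame'][115:215,335:467])]))
E
```

```text
[-16.26442835  44.90412454 -10.53921322  82.49009098   9.24080106
  53.54376312  55.72181832] [0.56729254 0.18730625 0.18650529] [-1.79953967e+02 -7.90564955e-02  1.75026943e+02] [-0.81721909 -0.02930925 -2.26743049] [ 0.00932173  0.00938731 -0.02272471] 0.02939786836227197
[118.13258405 175.12665974]
[395.17017873 188.68491365]
```

View pics/o.png

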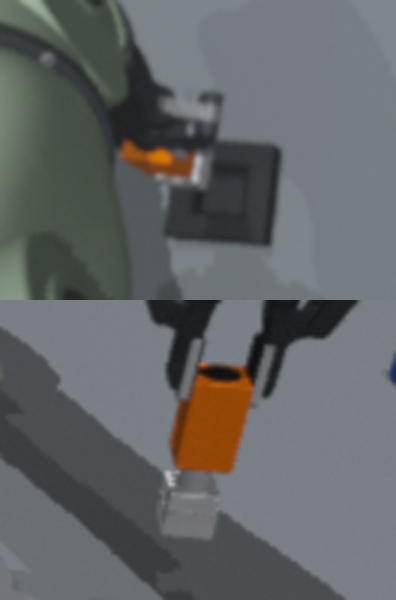

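The driver hangs upright in the jaws. The socket's underside is at about scene pixel (397,190). I'll go above the screw.

>>> play_rows(deltas="-0.003 -0.03 0 -0.03 0.8;-0.007 -0.065 0 -0.07 0.8;-0.011 -0.1 0 -0.11 0.8;-0.015 -0.135 0 -0.16 0.8;-0.019 -0.17 0 -0.21 0.8;-0.023 -0.205 0 -0.26 0.8;-0.027 -0.24 0 -0.31 0.8;-0.031 -0.275 0 -0.35 0.8;-0.036 -0.31 0 -0.39 0.8;-0.039 -0.332 -0.005 -0.41 0.8;-0.04 -0.339 -0.02 -0.41 0.8;-0.04 -0.339 -0.033 -0.41 0.8")

```text
time: 5.8
tool_pos: [0.5272, -0.153, 0.1534]
ee_rot: [-180.0, -0.0, 151.4]
contact_force: [-0.4, 1.6, -2.6]
gripper_width: 0.0295
finger_force: 99.8
```

>>> play_rows(deltas="0 0 0 0 0.8;0 0 0 0 0.8;0 0 0 0 0.8")

```text
time: 6.1
tool_pos: [0.528, -0.1513, 0.1549]
ee_rot: [180.0, 0.0, 151.6]
contact_force: [-0.4, -0.0, -2.6]
gripper_width: 0.0297
finger_force: 99.8
```

```bash
python3 - <<'E'
from h import *
s=robot.sense();print(s['qpos'],s['tool_pos'],s['ee_rot'],s['contact_force'])
A=cams.grab_frame('top');C=cams.grab_frame('scene')
for c in(A,C):print(proj(c,s['tool_pos']-[0,0,.0736]),proj(c,[.5275,-.152,.0655]))
cv2.imwrite('pics/topB.png',A['frame']);cv2.imwrite('pics/sceneB.png',C['frame'])
f=lambda i:cv2.resize(i,(480,300),interpolation=cv2.INTER_CUBIC)
cv2.imwrite('pics/p.png',np.vstack([f(A['frame'][155:230,230:350]),f(C['frame'][145:220,150:270])]))
E
```

```text
[16.30378292 43.22193692 -6.93014622 95.3450826   7.12260569 41.83382164
 67.4833883 ] [ 0.52798894 -0.15126319  0.15486299] [1.79995188e+02 2.90299763e-02 1.51557894e+02] [-0.42801479 -0.02984016 -2.6404157 ]
[279.74667099 197.92947857] [279.601652   199.20685515]
[217.54798629 181.061937  ] [217.45518514 187.48584218]
```

View pics/p.png

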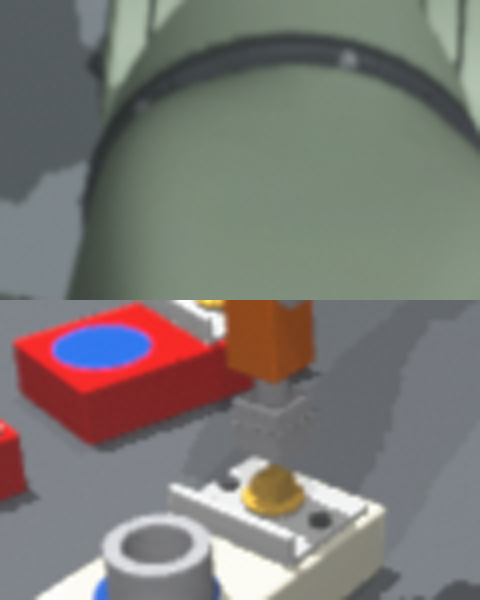

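The scene view shows the socket (centre column about 218.1) in line with the screw (about 218.2), and the top view is hidden by the arm. I'll lower it onto the crown and watch the forces.

>>> play_rows(deltas="0 0 -0.01 0 0.8;0 0 -0.014 0 0.8;0 0 -0.017 0 0.8;0 0 -0.02 0 0.8;0 0 -0.02 0 0.8;0 0 -0.02 0 0.8")

```text
time: 6.8
tool_pos: [0.5279, -0.1517, 0.1346]
ee_rot: [-180.0, 0.0, 151.5]
contact_force: [-1.2, -1.3, 5.2]
gripper_width: 0.0295
finger_force: 100.6
```

>>> play_rows(deltas="0 0 0.002 0 0.8;-0.0007 -0.0013 0.002 0 0.8;-0.0007 -0.0013 0.001 0 0.8;-0.0007 -0.0013 0 0 0.8;-0.0007 -0.0013 -0.001 0 0.8;-0.0007 -0.0013 -0.001 0 0.8")

```text
time: 7.4
tool_pos: [0.527, -0.1527, 0.1332]
ee_rot: [-180.0, -0.0, 151.5]
contact_force: [0.0, -0.4, -1.4]
gripper_width: 0.0296
finger_force: 99.7
```

>>> play_rows(deltas="0 0 -0.001 0 0.8;0 0 -0.002 0 0.8;0 0 -0.003 0 0.8;0 0 -0.003 0 0.8")

```text
time: 7.8
tool_pos: [0.527, -0.1527, 0.1302]
ee_rot: [-180.0, -0.0, 151.5]
contact_force: [0.2, -0.1, -2.2]
gripper_width: 0.0294
finger_force: 99.7
```

>>> play_rows(deltas="0 0 -0.0015 0 0.8;0 0 -0.003 0 0.8;0 0 -0.004 0 0.8;0 0 -0.0045 0 0.8;0 0 -0.0045 0 0.8")

```text
time: 8.3
tool_pos: [0.527, -0.1528, 0.1258]
ee_rot: [-180.0, -0.0, 151.5]
contact_force: [-0.1, -0.2, -1.3]
gripper_width: 0.0293
finger_force: 99.7
```

>>> play_rows(deltas="0 0 -0.0005 0 0.8;0 0 -0.001 0 0.8;0 0 -0.001 0 0.8")

```text
time: 8.6
tool_pos: [0.5272, -0.1528, 0.1251]
ee_rot: [180.0, 0.0, 151.5]
contact_force: [-0.4, 0.7, 1.2]
gripper_width: 0.0293
finger_force: 100.5
```

>>> play_rows(deltas="0 0 -0.0004 0 0.8;0 0 -0.0008 0 0.8;0 0 -0.0008 0 0.8")

```text
time: 8.9
tool_pos: [0.5274, -0.1529, 0.1248]
ee_rot: [180.0, 0.1, 151.5]
contact_force: [-1.0, 0.9, 12.6]
gripper_width: 0.0295
finger_force: 101.8
```

>>> play_rows(deltas="0 0 -0.0002 0 0.8;0 0 -0.0004 0 0.8;0 0 -0.0004 0 0.8")

```text
time: 9.2
tool_pos: [0.5276, -0.1529, 0.1246]
ee_rot: [180.0, 0.1, 151.5]
contact_force: [-2.1, 0.7, 17.4]
gripper_width: 0.0294
finger_force: 102.4
```

>>> play_rows(deltas="0 0 0 -0.04 0.8;0 0 0 -0.08 0.8;0 0 -0.0001 -0.12 0.8;0 0 -0.0001 -0.16 0.8;0 0 -0.0001 -0.2 0.8")

```text
time: 9.7
tool_pos: [0.5274, -0.1529, 0.1246]
ee_rot: [180.0, 0.1, 140.0]
contact_force: [-3.6, 1.7, 20.3]
gripper_width: 0.0299
finger_force: 102.6
```

>>> play_rows(deltas="0 0 0 -0.05 0.8;0 0 0 -0.1 0.8;0 0 -0.0001 -0.15 0.8;0 0 -0.00015 -0.2 0.8;0 0 -0.00015 -0.2 0.8")

```text
time: 10.2
tool_pos: [0.5273, -0.1528, 0.1245]
ee_rot: [180.0, 0.1, 128.5]
contact_force: [-3.7, 0.9, 24.4]
gripper_width: 0.0296
finger_force: 103.0
```

>>> play_rows(deltas="0 0 0.0003 0 0.8;0 0 0.0003 -0.03 0.8;0 0 0.0003 -0.06 0.8")

```text
time: 10.5
tool_pos: [0.5273, -0.1529, 0.1246]
ee_rot: [180.0, 0.1, 125.1]
contact_force: [-2.8, 1.0, 18.3]
gripper_width: 0.0298
finger_force: 102.3
```

```bash
python3 - <<'E'
from h import *
s=robot.sense();print(s['tool_pos'],s['ee_rot'],s['contact_force'],s['wrist_torque'])
E
```

```text
[ 0.52734733 -0.15288878  0.12462185] [1.79958007e+02 5.45371651e-02 1.25113600e+02] [-2.75692543  1.03600701 18.29869981] [0.14587453 1.0533345  0.03077106]
```

>>> play_rows(deltas="0 0 0 -0.05 0.8;0 0 0 -0.1 0.8;0 0 0 -0.15 0.8;0 0 0 -0.15 0.8")

```text
time: 10.9
tool_pos: [0.5272, -0.1528, 0.1246]
ee_rot: [180.0, 0.0, 116.5]
contact_force: [-3.2, 0.7, 18.0]
gripper_width: 0.0296
finger_force: 102.2
```

```bash
python3 - <<'E'
from h import *
s=robot.sense();print(s['tool_pos'],s['ee_rot'],s['contact_force'],s['wrist_torque'])
C=cams.grab_frame('scene')
f=lambda i:cv2.resize(i,(640,400),interpolation=cv2.INTER_CUBIC)
cv2.imwrite('pics/q.png',f(C['frame'][155:205,180:260]))
E
```

```text
[ 0.52720432 -0.15279415  0.12456438] [1.79971862e+02 3.59562456e-02 1.16478797e+02] [-3.24253989  0.67335753 18.00572994] [0.18856965 1.173285   0.04663971]
```

View pics/q.png

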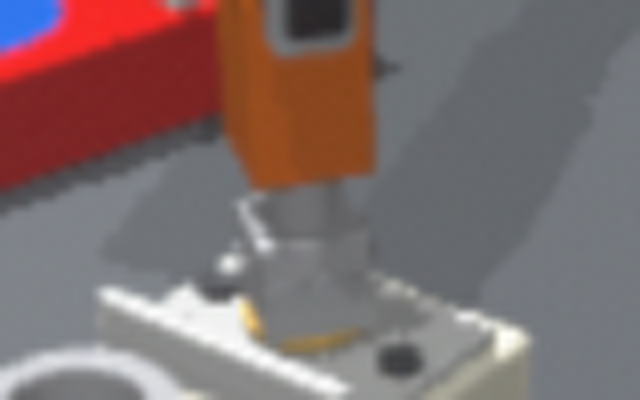

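The socket is seated on the collar and the driver has turned, but feed isn't clear yet from force or height. I'll hold still and read the drift, then turn a bit more.

>>> play_rows(deltas="0 0 0 0 0.8;0 0 0 0 0.8;0 0 0 0 0.8;0 0 0 0 0.8")

```text
time: 11.35
tool_pos: [0.5272, -0.1528, 0.1246]
ee_rot: [180.0, 0.0, 116.6]
contact_force: [-2.1, 0.4, 17.7]
gripper_width: 0.0295
finger_force: 102.2
```

```bash
cat > s.py <<'E'
from h import *
s=robot.sense();print(np.round(s['tool_pos']*1e3,3),np.round(s['ee_rot'],2),np.round(s['contact_force'],2),np.round(s['wrist_torque'],3),np.round(s['qpos'],2)[6])
E
python3 s.py
```

```text
[ 527.217 -152.846  124.551] [1.7997e+02 3.0000e-02 1.1659e+02] [-2.06  0.37 17.74] [0.193 1.058 0.083] 43.26
```

>>> play_rows(deltas="0 0 0 -0.05 0.8;0 0 0 -0.1 0.8;0 0 0 -0.15 0.8;0 0 0 -0.15 0.8;0 0 0 -0.15 0.8")

```text
time: 11.85
tool_pos: [0.5271, -0.1527, 0.1244]
ee_rot: [180.0, 0.0, 108.0]
contact_force: [-3.6, 1.7, 15.7]
gripper_width: 0.0299
finger_force: 102.1
```

```bash
python3 s.py
```

```text
[ 527.063 -152.719  124.434] [1.7998e+02 1.0000e-02 1.0799e+02] [-3.57  1.67 15.65] [0.377 1.215 0.005] 37.43
```

It's biting now: the force drops as predicted for 7 mm per turn. I'll continue with matching feed.

>>> play_rows(deltas="0 0 -0.0001 -0.03 0.8;0 0 -0.00018 -0.08 0.8;0 0 -0.00025 -0.14 0.8;0 0 -0.0003 -0.2 0.8;0 0 -0.00037 -0.25 0.8;0 0 -0.00042 -0.3 0.8;0 0 -0.00042 -0.3 0.8")

```text
time: 12.55
tool_pos: [0.5269, -0.1525, 0.124]
ee_rot: [-180.0, -0.0, 90.7]
contact_force: [-4.5, 2.0, 18.9]
gripper_width: 0.0293
finger_force: 102.4
```

```bash
python3 s.py
```

```text
[ 526.853 -152.468  124.017] [-1.7999e+02 -2.0000e-02  9.0710e+01] [-4.54  1.97 18.88] [0.772 1.692 0.053] 25.7
```

>>> play_rows(deltas="-0.0002 0.0001 -0.00005 -0.05 0.8;-0.0002 0.0001 -0.0001 -0.1 0.8;-0.0002 0.0001 -0.00016 -0.15 0.8;-0.0002 0.0001 -0.00022 -0.2 0.8;-0.0002 0.0001 -0.00027 -0.25 0.8;-0.0002 0.0001 -0.00033 -0.3 0.8;-0.0002 0.0001 -0.00038 -0.35 0.8;-0.0002 0.0001 -0.00044 -0.4 0.8;-0.0002 0.0001 -0.0005 -0.45 0.8;-0.0002 0.0001 -0.0005 -0.45 0.8")

```text
time: 13.55
tool_pos: [0.5266, -0.1519, 0.1235]
ee_rot: [-179.9, -0.1, 64.9]
contact_force: [-4.5, 5.2, 19.3]
gripper_width: 0.029
finger_force: 102.5
```

```bash
python3 s.py
```

```text
[ 526.606 -151.851  123.462] [-1.7994e+02 -6.0000e-02  6.4940e+01] [-4.55  5.23 19.35] [1.573 1.786 0.023] 8.06
```

>>> play_rows(deltas="-0.0002 0.0003 -0.00006 -0.05 0.8;-0.0003 0.0005 -0.00012 -0.1 0.8;-0.0003 0.0005 -0.00017 -0.15 0.8;-0.0003 0.0005 -0.00023 -0.2 0.8;-0.0003 0.0006 -0.00028 -0.25 0.8;-0.0003 0.0006 -0.00034 -0.3 0.8;-0.0003 0.0006 -0.00039 -0.35 0.8;-0.0003 0.0007 -0.00045 -0.4 0.8;-0.0003 0.0007 -0.0005 -0.45 0.8;-0.0003 0.0007 -0.0005 -0.45 0.8")

```text
time: 14.55
tool_pos: [0.5267, -0.151, 0.123]
ee_rot: [-179.9, -0.1, 39.2]
contact_force: [-3.4, 6.1, 18.4]
gripper_width: 0.0296
finger_force: 102.4
```

```bash
python3 s.py
```

```text
[ 526.674 -150.983  122.979] [-1.7994e+02 -8.0000e-02  3.9170e+01] [-3.35  6.05 18.35] [1.933 1.161 0.071] -9.97
```

>>> play_rows(deltas="-0.0001 0.0004 -0.00006 -0.05 0.8;-0.0001 0.0006 -0.00012 -0.1 0.8;-0.0001 0.0007 -0.00017 -0.15 0.8;0 0.0007 -0.00023 -0.2 0.8;0 0.0008 -0.00029 -0.25 0.8;0 0.0008 -0.00035 -0.3 0.8;0 0.0008 -0.0004 -0.35 0.8;0 0.0008 -0.00046 -0.4 0.8;0 0.0008 -0.00052 -0.45 0.8;0 0.0008 -0.00052 -0.45 0.8")

```text
time: 15.55
tool_pos: [0.5271, -0.1503, 0.1225]
ee_rot: [-179.9, -0.1, 13.4]
contact_force: [-0.7, 6.2, 18.6]
gripper_width: 0.0294
finger_force: 102.3
```

```bash
python3 s.py
```

```text
[ 527.087 -150.291  122.52 ] [-1.7993e+02 -9.0000e-02  1.3390e+01] [-0.74  6.16 18.59] [1.894 0.368 0.071] -28.62
```

>>> play_rows(deltas="0.0001 0.0004 -0.00006 -0.05 0.8;0.0002 0.0006 -0.00012 -0.1 0.8;0.0003 0.0007 -0.00017 -0.15 0.8;0.0003 0.0007 -0.00023 -0.2 0.8;0.0004 0.0007 -0.00029 -0.25 0.8;0.0004 0.0007 -0.00035 -0.3 0.8;0.0004 0.0007 -0.0004 -0.35 0.8;0.0005 0.0007 -0.00046 -0.4 0.8;0.0005 0.0007 -0.00052 -0.45 0.8;0.0005 0.0007 -0.00052 -0.45 0.8")

```text
time: 16.55
tool_pos: [0.5278, -0.1499, 0.122]
ee_rot: [-179.9, -0.1, -12.4]
contact_force: [0.3, 3.8, 17.2]
gripper_width: 0.0293
finger_force: 102.2
```

```bash
python3 s.py
```

```text
[ 527.791 -149.908  122.043] [-1.7992e+02 -9.0000e-02 -1.2400e+01] [ 0.31  3.82 17.16] [ 1.559 -0.143  0.02 ] -48.11
```

>>> play_rows(deltas="0.0002 0.0002 -0.00008 -0.05 0.8;0.0003 0.0003 -0.00015 -0.1 0.8;0.0003 0.0003 -0.0002 -0.15 0.8;0.0003 0.0003 -0.00026 -0.2 0.8;0.0004 0.0003 -0.00032 -0.25 0.8;0.0004 0.0003 -0.00038 -0.3 0.8;0.0004 0.0003 -0.00038 -0.3 0.8")

```text
time: 17.25
tool_pos: [0.5283, -0.1499, 0.1217]
ee_rot: [-179.9, -0.1, -29.6]
contact_force: [0.8, 3.1, 17.2]
gripper_width: 0.0299
finger_force: 102.2
```

```bash
python3 s.py
```

```text
[ 528.299 -149.877  121.715] [-1.7992e+02 -1.0000e-01 -2.9600e+01] [ 0.84  3.14 17.22] [ 1.186 -0.304  0.073] -61.61
```

>>> play_rows(deltas="0.0002 0.0001 -0.00008 -0.05 0.8;0.0003 0.0001 -0.00014 -0.1 0.8;0.0003 0.0001 -0.0002 -0.15 0.8;0.0003 0.0001 -0.00026 -0.2 0.8;0.0004 0.0001 -0.00032 -0.25 0.8;0.0004 0.0001 -0.00036 -0.3 0.8;0.0004 0.0001 -0.00036 -0.3 0.8")

```text
time: 17.95
tool_pos: [0.5287, -0.15, 0.1214]
ee_rot: [-179.9, -0.1, -46.8]
contact_force: [1.6, 3.2, 17.0]
gripper_width: 0.0294
finger_force: 102.1
```

```bash
python3 s.py
```

```text
[ 528.713 -150.01   121.394] [-1.799e+02 -9.000e-02 -4.679e+01] [ 1.57  3.17 16.97] [ 0.84  -0.439  0.024] -75.5
```

>>> play_rows(deltas="0.0001 0 -0.00008 -0.05 0.8;0.0002 0 -0.00014 -0.1 0.8;0.0002 0 -0.0002 -0.15 0.8;0.0002 0 -0.00024 -0.2 0.8;0.0002 0 -0.00024 -0.2 0.8")

```text
time: 18.45
tool_pos: [0.5289, -0.1502, 0.1212]
ee_rot: [-179.9, -0.1, -58.3]
contact_force: [0.5, 1.5, 17.2]
gripper_width: 0.0296
finger_force: 102.1
```

```bash
python3 s.py
```

```text
[ 528.918 -150.193  121.167] [-1.7989e+02 -9.0000e-02 -5.8260e+01] [ 0.47  1.54 17.24] [ 0.639 -0.495  0.058] -84.97
```

>>> play_rows(deltas="0 0 0 -0.05 0.8;0 0 0 -0.1 0.8;0 0 0 -0.15 0.8;0 0 0 -0.15 0.8")

```text
time: 18.85
tool_pos: [0.529, -0.1502, 0.1212]
ee_rot: [-179.9, -0.1, -66.8]
contact_force: [1.1, 1.7, 15.0]
gripper_width: 0.0298
finger_force: 101.9
```

```bash
python3 s.py
```

```text
[ 528.997 -150.226  121.155] [-1.7987e+02 -8.0000e-02 -6.6850e+01] [ 1.07  1.72 14.95] [ 0.486 -0.729  0.023] -92.18
```

>>> play_rows(deltas="0 0 -0.0001 0 0.8;0 0 -0.0002 -0.05 0.8;0 0 -0.0002 -0.1 0.8;0 0 -0.0002 -0.1 0.8;0 0 -0.0002 -0.1 0.8")

```text
time: 19.35
tool_pos: [0.529, -0.1503, 0.1211]
ee_rot: [-179.9, -0.1, -72.5]
contact_force: [1.6, 1.1, 17.8]
gripper_width: 0.0297
finger_force: 102.2
```

```bash
python3 s.py
```

```text
[ 529.049 -150.341  121.108] [-1.7985e+02 -8.0000e-02 -7.2480e+01] [ 1.56  1.09 17.77] [ 0.427 -0.706  0.112] -96.94
```

>>> play_rows(deltas="0 0 0 -0.05 0.8;0 0 0 -0.1 0.8;0 0 0 -0.15 0.8;0 0 0 -0.15 0.8;0 0 0 -0.15 0.8")

```text
time: 19.85
tool_pos: [0.5291, -0.1504, 0.1211]
ee_rot: [-179.8, -0.1, -81.1]
contact_force: [2.0, 0.2, 15.8]
gripper_width: 0.0295
finger_force: 102.1
```

```bash
python3 s.py
```

```text
[ 529.11  -150.412  121.122] [-1.7984e+02 -8.0000e-02 -8.1070e+01] [ 1.99  0.19 15.82] [ 0.298 -0.886  0.055] -104.29
```

Height stopped changing at about yaw −60° after 3.4–3.5 mm of travel, so the collar is on its stop. I'll lift off.

>>> play_rows(deltas="0 0 0.001 0.04 0.8;0 0 0.004 0.04 0.8;0 0 0.009 0.04 0.8;0 0 0.015 0.04 0.8;0 0 0.025 0.04 0.8;0 0 0.04 0.04 0.8;0 0 0.06 0.04 0.8;0 0 0.065 0.04 0.8;0 0 0.065 0.04 0.8;0 0 0.065 0.04 0.8")

```text
time: 20.85
tool_pos: [0.5279, -0.1498, 0.1846]
ee_rot: [180.0, 0.0, -78.8]
contact_force: [-0.4, 0.7, -2.4]
gripper_width: 0.0296
finger_force: 100.1
```

```bash
python3 s.py; python3 - <<'E'
from h import *
C=cams.grab_frame('scene')
cv2.imwrite('pics/r.png',cv2.resize(C['frame'][115:215,155:275],(720,600),interpolation=cv2.INTER_CUBIC))
E
```

```text
[ 527.917 -149.826  184.613] [ 1.7999e+02  3.0000e-02 -7.8790e+01] [-0.41  0.65 -2.44] [-0.055 -0.039 -0.058] -107.15
```

View pics/r.png

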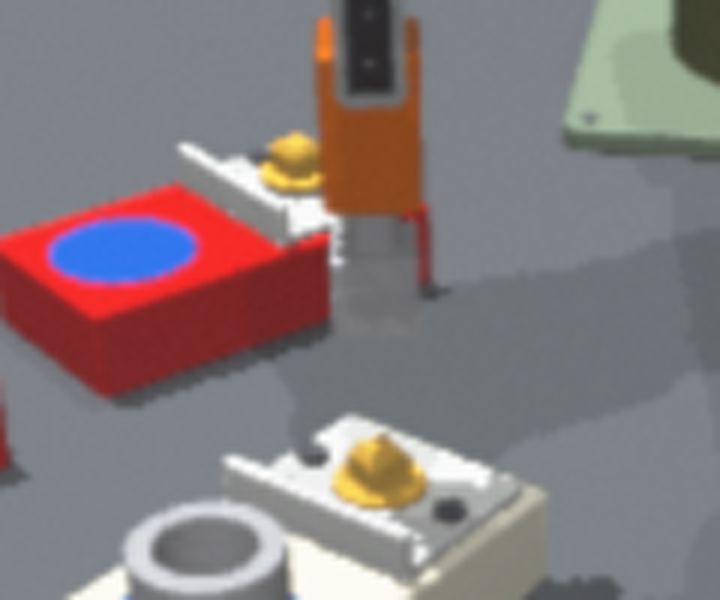

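The screw now shows low on its plate (crop (379,480)), and its head is turned. I'll go back to the holder.

>>> play_rows(deltas="0.003 0.02 0 0.1 0.8;0.006 0.05 0 0.22 0.8;0.01 0.085 0 0.34 0.8;0.014 0.12 0 0.46 0.8;0.018 0.155 0 0.58 0.8;0.022 0.19 0 0.7 0.8;0.026 0.225 0 0.82 0.8;0.03 0.26 0 0.94 0.8;0.034 0.29 0 1.06 0.8;0.037 0.315 0 1.16 0.8;0.039 0.332 0 1.24 0.8;0.04 0.34 0 1.297 0.8")

```text
time: 22.1
tool_pos: [0.5677, 0.1918, 0.1841]
ee_rot: [-180.0, 0.1, -4.2]
contact_force: [-0.1, -0.7, -2.8]
gripper_width: 0.0295
finger_force: 100.2
```

>>> play_rows(deltas="0 0 -0.03 0 0.8;0 0 -0.05 0 0.8;0 0 -0.065 0 0.8;0 0 -0.065 0 0.8;0 0 -0.065 0 0.8")

```text
time: 22.6
tool_pos: [0.5683, 0.1897, 0.1205]
ee_rot: [180.0, -0.0, -4.5]
contact_force: [0.1, -0.9, -1.5]
gripper_width: 0.0297
finger_force: 100.0
```

```bash
python3 s.py; python3 - <<'E'
from h import *
A=cams.grab_frame('top');C=cams.grab_frame('scene')
f=lambda i:cv2.resize(i,(396,300),interpolation=cv2.INTER_CUBIC)
cv2.imwrite('pics/t.png',np.vstack([f(A['frame'][130:230,60:192]),f(C['frame'][155:255,330:462])]))
E
```

```text
[568.268 189.722 120.48 ] [ 1.7999e+02 -2.0000e-02 -4.4900e+00] [ 0.13 -0.94 -1.49] [ 0.02  -0.004  0.054] -77.8
```

View pics/t.png

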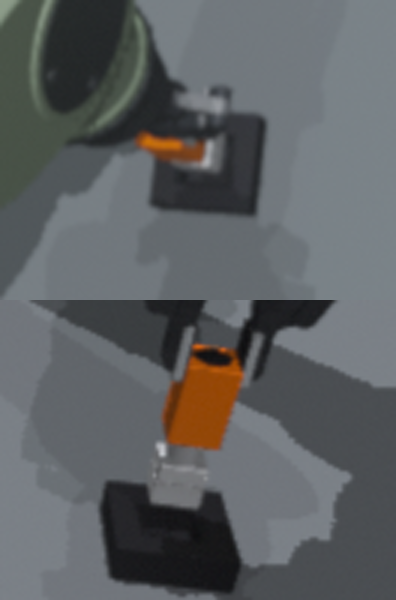

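The socket hangs above the well in the scene view (socket about (180,500), well about (177,525)). I'll lower it in stages.

>>> play_rows(deltas="0 0 -0.01 0 0.8;0 0 -0.018 0 0.8;0 0 -0.022 0 0.8;0 0 -0.026 0 0.8;0 0 -0.026 0 0.8")

```text
time: 23.2
tool_pos: [0.5685, 0.1906, 0.0945]
ee_rot: [-179.9, -0.1, -4.5]
contact_force: [0.9, 4.6, -1.6]
gripper_width: 0.0293
finger_force: 101.1
```

```bash
python3 s.py
```

```text
[568.546 190.575  94.482] [-1.7991e+02 -8.0000e-02 -4.4700e+00] [ 0.9   4.64 -1.55] [ 1.15  -0.337  0.085] -76.36
```

>>> play_rows(deltas="0 0.001 0 0 0.8;0 0.0025 -0.003 0 0.8;0 0.0025 -0.008 0 0.8;0 0.0025 -0.012 0 0.8;0 0.0025 -0.014 0 0.8;0 0.0025 -0.014 0 0.8")

```text
time: 23.8
tool_pos: [0.5679, 0.1922, 0.0797]
ee_rot: [180.0, 0.0, -4.5]
contact_force: [-0.8, 0.3, -2.2]
gripper_width: 0.0292
finger_force: 100.9
```

```bash
python3 s.py
```

```text
[567.897 192.216  79.656] [ 1.7998e+02  3.0000e-02 -4.4900e+00] [-0.84  0.26 -2.23] [ 0.007  0.082 -0.045] -75.92
```

Free in the well and about 1 mm above the floor. I'll set it down.

>>> play_rows(deltas="0 0 -0.0007 0 0.8;0 0 -0.0012 0 0.8;0 0 -0.0015 0 0.8;0 0 -0.0015 0 0.8")

```text
time: 24.2
tool_pos: [0.5681, 0.1925, 0.0787]
ee_rot: [-180.0, -0.0, -4.5]
contact_force: [0.5, 0.3, -0.6]
gripper_width: 0.0299
finger_force: 101.1
```

>>> play_rows(deltas="0 0 -0.0004 0 0.8;0 0 -0.0006 0 0.8;0 0 -0.0006 0 0.8")

```text
time: 24.5
tool_pos: [0.5683, 0.1924, 0.0786]
ee_rot: [-180.0, -0.1, -4.5]
contact_force: [-1.4, 0.4, 8.9]
gripper_width: 0.0298
finger_force: 102.4
```

>>> play_rows(deltas="0 0 0 0 0.4;0 0 0 0 0.2;0 0 0 0 0;0 0 0 0 0;0 0 0 0 0;0 0 0 0 0;0 0 0.02 0 0;0 0 0.05 0 0;0 0 0.09 0 0;0 0 0.13 0 0;0 0 0.15 0 0;0 0 0.15 0 0")

```text
time: 25.7
tool_pos: [0.5689, 0.1924, 0.2306]
ee_rot: [-179.9, -0.2, -4.5]
contact_force: [-0.1, -0.2, 0.1]
gripper_width: 0.0853
finger_force: 0.0
```

```bash
python3 s.py; python3 - <<'E'
from h import *
A=cams.grab_frame('top');C=cams.grab_frame('scene')
f=lambda i:cv2.resize(i,(396,300),interpolation=cv2.INTER_CUBIC)
g=np.vstack([f(A['frame'][130:230,60:192]),f(C['frame'][155:255,330:462])])
cv2.imwrite('pics/u.png',np.hstack([g,np.vstack([f(A['frame'][140:230,235:354]),f(C['frame'][175:250,155:254])])]))
E
```

```text
[568.874 192.363 230.59 ] [-179.92   -0.2    -4.47] [-0.15 -0.22  0.12] [ 0.007 -0.002  0.032] -83.91
```

View pics/u.png

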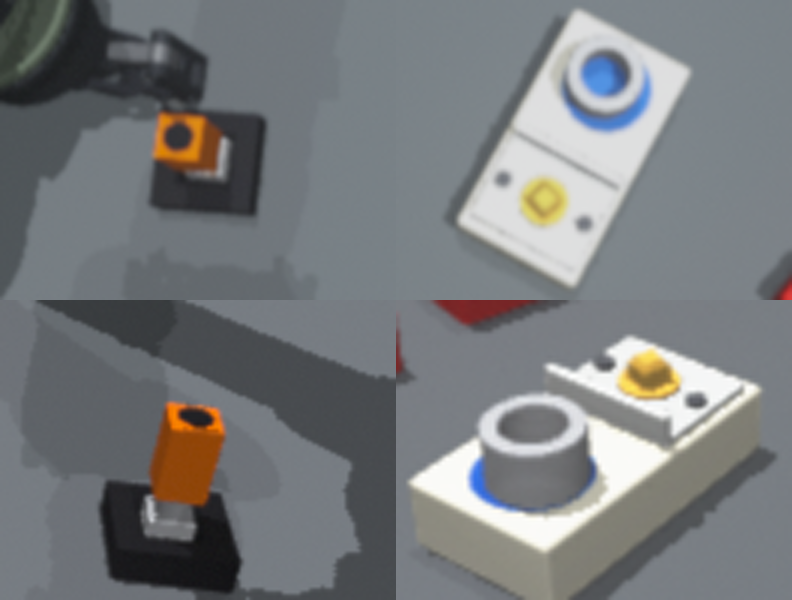

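Driver is upright in its well and the bystanders have not moved. I'll check the screw's drop numerically before handing in.

```bash
python3 - <<'E'
from h import *
a=cv2.imread('pics/scene1.png');C=cams.grab_frame('scene');b=C['frame']
for i in(a,b):
    h=cv2.cvtColor(i[185:205,200:235],cv2.COLOR_BGR2HSV)
    m=cv2.inRange(h,(15,110,80),(35,255,255)); v,u=np.nonzero(m); w=h[...,1].astype(float)*((h[...,0]>12)&(h[...,0]<38)&(h[...,1]>60))
    g=np.mgrid[:20,:35]; print(len(v),v.mean()+185,u.mean()+200,v.min()+185,v.max()+185,(w*g[0]).sum()/w.sum()+185)
for z in(.056,.0525):print(proj(C,[.5275,-.152,z]))
E
```

```text
136 192.64705882352942 218.11029411764707 186 198 192.57174175652096
124 194.08870967741936 217.94354838709677 188 199 193.89369045304298
[217.58426759 191.37462345]
[217.63139135 192.79428972]
```

```bash
python3 -c "
from h import *
print(ticket.job_done())"
```

```text
the job is handed in; nothing more can be done
None
```

The brass screw is driven about 3.5 mm, down to the plate, by the arm's travel and the camera; the driver is back upright in its holder, the bushing, V-block and ball were not disturbed as far as I saw, and the job is handed in (no verdict came back).

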